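# Fit the long handle to the sloping spindle and latch it

### The arm

A 6-joint arm with a two-finger parallel gripper is mounted at the origin on a cart in front of the work surface, level with it; the furniture and walls round the work are solid. World frame = base frame: x ahead of the robot, y to its left, z up, the work surface at z = 0. Lengths are in m, angles in rad, forces in N, time in s.
With the tool pointing down it reaches from about 0.35 to 0.85 m from the base axis. Payload 8.1 kg.
Tool frame: the origin (TCP) lies on the centre line of the jaws, within the pads' length; the fingertips stand robot.tips_ahead ahead of it and the grasp point (between the pads) lies 6 mm ahead of it (robot.tips_ahead is the distance from the TCP to the fingertips, in m); z points along the fingers, y is the line along which they close (so a half turn about z gives the same grasp; the last joint's range is limited). The gripper opens to 93 mm and grips with 3 to 60 N. Pads are 15 mm wide; open, the fingers measure 128 mm over their backs; the gripper's body (75 mm by 188 mm) begins 65 mm behind the grasp point.
Start: joints at [-1.347, 0.13, 1.488, -0, 1.523, -0.085], TCP at [0.182, -0.572, 0.244] pointing down, gripper open.
Joint ranges: [-2.96, 2.96], [-0.89, 2.26], [0.02, 2.5], [-1.34, 4.48], [0, 2.73], [-2.66, 2.66]. Speed limits (rad/s): [2.39, 2.39, 2.79, 3.14, 3.14, 3.14].

### API

Orientations are given as a rotation vector (axis times angle).
In Python, from plant import robot gives the robot as it stands.
- The arm moves only by the tool apply_moves, never from a script. Its arguments are lists of equal length, an entry for each row: "delta_pos": the shift along the tool's x, y, z in cm, a list of three; "twist": the turn about the tool's z in rad. A call has 1 to 8 rows; each row shifts and turns the commanded pose from where the row before left it, along the tool's axes as they then stand; what a row does not reach is not made up. A row lasts 1/8 s, in which the tool goes at most 62.5 mm and 10.7 degrees, less where a joint would pass 70% of its speed; a pose out of reach is approached as far as the arm can. A call with a gripper value outside its range is refused whole. "gripper" is the finger opening in cm, from 0 to 9.3, set as the call begins (left out, the last holds). The fingers move at their own pace and stop on an object; "squeeze" is the grip in N (left out, the last holds). Time passes only in rows, so rows that do not move let the fingers close. It gives the time, the measured TCP pose, the force, the opening and the grip force at its end, in the units of the state.
- robot.read_state(): the state, without advancing time (a new reading comes with each control period).
- robot.read_camera(name): name is "scene" or "top"; returns a dict with "frame" (384x512x3 uint8, red, green, blue), "vertical_fov" (degrees; the focal length in pixels is half the picture's height over the tangent of half this angle, whatever the lens; pixels are square), "cx", "cy" (the principal point, pixels), "R" (3x3) and "t" (3): a world point X has camera coordinates R X + t. Camera axes: x right, y down, z forward; pixel columns grow to the right and rows downward; lengths in m; the calibration is good to about 2 mm. A picture is of the moment at which its call begins. There is no depth.
- robot.close_job(): hands the job in; it is judged then, once.
The state is a dict: "t": time; "q": joint angles; "dq": joint speeds; "joint_torque": joint torques, N m; "tool_pos": TCP position; "orientation": TCP orientation; "force": force on the tool from outside, world axes, zero at the start; "wrist_torque": the same for the moment, N m; "opening": finger opening in m; "gripper_force": force on a finger pad.
Only numpy, scipy, OpenCV 4.12 (cv2) and the standard library are available. Lean on these libraries where they do the work, as an engineer would, in place of code of your own. Each camera call takes 0.05 s, during which the arm holds its last target. There are 200 camera calls.

### The job

Swing the latch lever on the sloping spindle block wide open, push the longer of the two square-bored handles fully home on the square spindle with its arm pointing down the slope (towards the low edge of the block), then swing the latch fully shut across the arm and let go. The shorter handle has too small a bore and stays where it is; do not disturb it or the jars and bottle standing about.

Things in the scene. Friction and masses are not known exactly. Their poses are not given: they have to be found in the camera images.
- spindle: square steel spindle, 18 x 18 mm, 42 mm long (last 7 mm taper to 11.6 mm), square to the sloping face of the block, so leaning 30 deg from vertical towards its low edge. Origin: its foot, on the face, 72 mm above the table, over the middle of the base. z along the spindle outwards, x up the slope, y level along the face; the flats face x and y
- spindle_block: grey wedge-shaped block, fixed; base plate 155 x 150 x 10 mm, face 132 x 128 mm. Origin: centre of the underside, x towards its high edge, z up. On the face, in the spindle frame: latch pivot post, 16 mm thick, at x -38, y -47 mm; rest for the latch's end, 14 mm thick, at x -38, y +54 mm; both up to z 47 mm
- latch (a joint): angle of the latch lever on the block: 0 fully shut (it lies along +y of the spindle frame, across the place of the handle's arm, over the rest); grows as its free end swings down the slope; at 1.57 it points straight down the slope; stop at 1.75. It stays where it is left
- latch_grip (a point): point on the latch's grip, 80 mm from the hinge: a black round peg 18 mm thick standing on the latch bar parallel to the spindle, from z 57 to 95 mm of the spindle frame (this point at z 79). The latch bar is 14 mm wide, 118 mm long, z 49 to 57 mm of the spindle frame
- latch_hinge (a point): the latch's hinge: at x -38, y -47, z 49 mm of the spindle frame; the hinge axis is parallel to the spindle
- long_handle: longer handle, 158 mm overall: dark steel hub 40 x 40 x 45 mm with a square 20 mm bore right through; flat bright arm 18 mm wide, 12 thick (30 to 42 mm up), its 26 mm wide round end 125 mm from the bore axis. Stands on its hub. Origin: centre of the hub's underside. z up along the bore, x along the arm; hub and bore faces square to x and y. 0.4 kg, centre of mass within 10 mm of the bore axis
- short_handle: the shorter handle, 108 mm overall: the same hub but with a 15 mm bore, and an arm that ends 75 mm from the bore axis; origin and axes as for the long one. Leave it alone
- purge_jar: white jar with a blue lid, 62 mm across, 62 mm high; origin at the centre of its underside. Leave it alone
- wash_bottle: white wash bottle with a red cap and spout, 58 x 82 mm, 200 mm high; origin at the centre of its underside. Leave it alone
- grease_jar: white jar with a grey lid, 54 mm across, 48 mm high; origin at the centre of its underside. Leave it alone
Things that resemble listed ones, but are neither listed nor needed, are in the scene too. There is more than one size of the spindle_block; the one meant has the size given above.

How it is judged:
On the way, in this order (a step that is already met when the one before it is completed fails the run):
1. the latch is swung open (beyond 1.2 rad) (value of joint latch above 1.2 rad), for 0.1 s.
2. the long handle is fully home on the spindle, arm pointing down the slope (z of long_handle in the frame of spindle below 0.005 m and distance between long_handle and spindle below 0.006 m and angle between the z axis of long_handle and the z axis of spindle, either way round below 0.08 rad and x of latch_hinge in the frame of long_handle above 0.025 m and y of latch_hinge in the frame of long_handle above 0.025 m), for 0.2 s.
3. the latch is shut over the arm, the handle still home (all of step 2 and value of joint latch below 0.1 rad), for 0.2 s.
At the end, for the whole second after the job is handed in: Long handle at rest fully home on the spindle (within 5 mm of the face, 6 mm of the spindle's foot, axes within 0.08 rad), arm down the slope (latch hinge over 25 mm along its x and y); latch below 0.1 rad; short handle, jars and bottle upright and within 30 mm of where they stood (all of step 3 and linear speed of long_handle below 0.02 m/s and angle between each of short_handle, purge_jar, wash_bottle, grease_jar's own z axis and vertical below 0.1 rad); the robot touches nothing.
It fails at once if the short handle is shifted more than 30 mm or tipped (distance of short_handle from where it was at the start of the episode above 0.03 m or angle between short_handle's own z axis and vertical above 0.35 rad).
It fails at once if the blue-lidded jar is shifted more than 30 mm or tipped (distance of purge_jar from where it was at the start of the episode above 0.03 m or angle between purge_jar's own z axis and vertical above 0.35 rad).
It fails at once if the wash bottle is shifted more than 30 mm or tipped (distance of wash_bottle from where it was at the start of the episode above 0.03 m or angle between wash_bottle's own z axis and vertical above 0.35 rad).
It fails at once if the grey-lidded jar is shifted more than 30 mm or tipped (distance of grease_jar from where it was at the start of the episode above 0.03 m or angle between grease_jar's own z axis and vertical above 0.35 rad).
It also fails if it takes over 72 s, if anything falls off the work surface, if the arm or the gripper's body presses on something with over 40 N, if the wrist force passes 120 N, or if a joint passes its speed limit or range.

## Working session

There is one attempt and no reset: what is moved stays moved. The work goes in short steps, Python scripts to look and compute and a tool call to move; the robot and the scene stay as the last step left them, time stands still between calls to the robot, and variables do not carry over. Pictures are saved under pics/ and viewed, at most 12 in all, crops included, and the job is handed in when it is done.

Besides the shell and the picture viewer there is one more tool, called after "Emit:" as name(argument=value, ...), one argument or row to a line, values as JSON. apply_moves: Moves the arm, as the interface text tells. Its arguments: {"type":"object","properties":{"delta_pos":{"type":"array"},"twist":{"type":"array"},"gripper":{"type":"number"},"squeeze":{"type":"number"}},"required":["delta_pos","twist"]}

```bash
mkdir -p pics; ls; python3 - <<'E'
from plant import robot
import cv2,pickle
print(robot.read_state()); print(robot.tips_ahead)
for n in("scene","top"):
    c=robot.read_camera(n); cv2.imwrite(f"pics/{n}0.png",c["frame"][...,::-1]); pickle.dump(c,open(f"{n}0.pkl","wb"))
    print(n,c["vertical_fov"],c["cx"],c["cy"],c["R"],c["t"])
E
```

```text
pics
{'t': 0.0, 'q': array([-1.34742776e+00,  1.31128079e-01,  1.48928082e+00,  2.39632191e-06,
        1.52298088e+00, -8.53780895e-02]), 'dq': array([ 0.00067764, -0.000665  , -0.00136812, -0.00100842, -0.00015749,
        0.00193368]), 'joint_torque': array([-3.89328401e-03, -5.59845793e+01, -4.91772258e+01,  7.63472356e-02,
        3.53763567e-02, -1.00333100e-04]), 'tool_pos': array([ 0.18223834, -0.57111114,  0.24260631]), 'orientation': array([-3.10246142e+00, -4.82778267e-01,  1.90753846e-04]), 'force': array([ 0.3768363 , -0.77059256, -0.25412114]), 'wrist_torque': array([-0.01433522,  0.00587103, -0.0199219 ]), 'gripper_force': 0.0, 'opening': 0.09271521600031801}
0.025
scene 48.35955294017538 262.6978870569293 193.409723337617 [[-0.71385874 -0.69987123 -0.02420662]
 [-0.37706464  0.41326904 -0.82887331]
 [ 0.59010843 -0.582571   -0.55891241]] [0.38664825 0.36372655 1.23796971]
top 46.90952405283785 251.34334947185428 185.5481291014862 [[-0.00619628 -0.99997446 -0.00356036]
 [-0.99833809  0.00639006 -0.05727329]
 [ 0.05729458  0.00319956 -0.99835219]] [-0.09461856  0.63372234  1.53768534]
```

View pics/scene0.png

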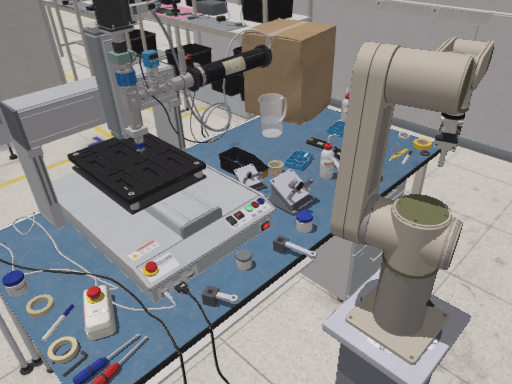

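View pics/top0.png

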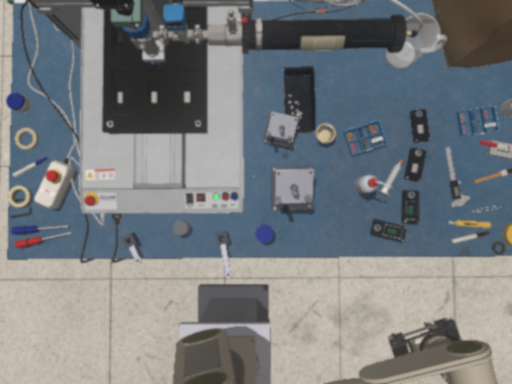

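The large scene holds two wedge blocks (top view (293,188) and a smaller one at (281,130)) and two handles (top (225,250) longer, (133,248) shorter). I'll enlarge these to confirm.

```bash
python3 - <<'E'
import cv2,numpy as np
s=cv2.imread("pics/scene0.png");t=cv2.imread("pics/top0.png")
a=cv2.resize(s[160:260,225:325],(600,600),interpolation=cv2.INTER_CUBIC)
b=cv2.resize(t[140:240,255:355],(600,600),interpolation=cv2.INTER_CUBIC)
cv2.imwrite("pics/c1.png",cv2.resize(np.hstack([t[105:225,255:335],s[160:280,230:330]]),None,fx=4.4,fy=4.4,interpolation=cv2.INTER_CUBIC))
cv2.imwrite("pics/c2.png",cv2.resize(np.vstack([s[230:310,195:325],t[222:282,115:245]]),None,fx=4.2,fy=4.2,interpolation=cv2.INTER_CUBIC))
E
```

```text
(no output)
```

View pics/c1.png

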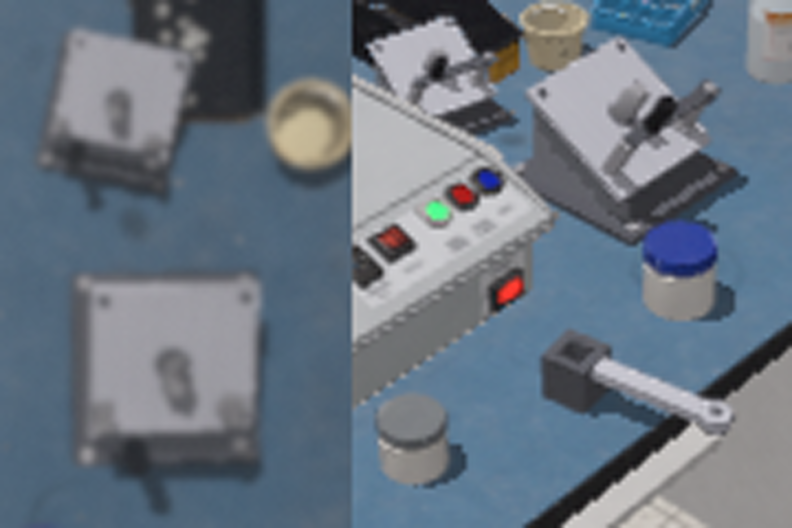

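View pics/c2.png

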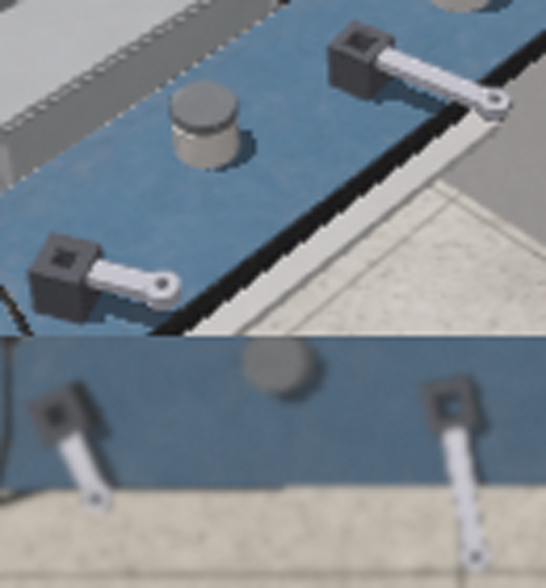

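Top crop: the large block's face spans (272–314, 167–210), the smaller look-alike is at (281,130). Large: about 43 px for 155 mm, which fits the block meant. Its latch is shut: peg top at about top(284,208), scene(300,186). Handle with hub at top(221,237) and long arm to (228,275) is the long one. The one at (128,241) is the short one.

Now the measurements.

```bash
cat > h.py <<'E'
import numpy as np,cv2,pickle
def load(n):
    c=pickle.load(open(n+".pkl","rb")); c["f"]=192/np.tan(np.radians(c["vertical_fov"]/2)); c["C"]=-c["R"].T@c["t"]; return c
def ray(c,p): 
    d=c["R"].T@np.array([(p[0]-c["cx"])/c["f"],(p[1]-c["cy"])/c["f"],1]); return d/np.linalg.norm(d)
def plane(c,p,z):
    d=ray(c,p); return c["C"]+d*(z-c["C"][2])/d[2]
def tri(c1,p1,c2,p2):
    A=[];b=[];
    for c,p in((c1,p1),(c2,p2)):
        d=ray(c,p);M=np.eye(3)-np.outer(d,d);A.append(M);b.append(M@c["C"])
    X=np.linalg.lstsq(np.vstack(A),np.hstack(b),rcond=None)[0]
    gap=[np.linalg.norm((np.eye(3)-np.outer(ray(c,p),ray(c,p)))@(X-c["C"])) for c,p in((c1,p1),(c2,p2))]
    return X,sum(gap)
def proj(c,X):
    q=np.asarray(X)@c["R"].T+c["t"]; return q[...,:2]/q[...,2:]*c["f"]+[c["cx"],c["cy"]]
E
python3 - <<'E'
from h import *
s,t=load("scene0"),load("top0"); np.set_printoptions(precision=4,suppress=True)
print(s["C"],t["C"])
def T(x,y): return ((x+.5)/4.4-.5+255,(y+.5)/4.4-.5+105)
def S(x,y): return ((x+.5)/4.4-.5-80+230,(y+.5)/4.4-.5+160)
for n,a,b in [("screwR",(246,297),(620,47)),("screwL",(103,300),(545,92)),("highR",(258,278),(617,38)),("highL",(85,275),(528,88)),("pegtop",(128,445),(668,102))]:
    print(n,tri(t,T(*a),s,S(*b)))
def T2(x,y): return ((x+.5)/4.2-.5+115,(y-336+.5)/4.2-.5+222)
def S2(x,y): return ((x+.5)/4.2-.5+195,(y+.5)/4.2-.5+230)
for n,a,b in [("Lbore",(452,406),(362,42)),("Larmend",(475,558),(495,100)),("Sbore",(56,413),(65,260)),("Send",(96,497),(162,286))]:
    print(n,tri(t,T2(*a),s,S2(*b)))
# masks
for nm,c,(x0,y0,x1,y1) in(("top",t,(200,225,240,282)),("scene",s,(265,230,322,265))):
    im=c["frame"][y0:y1,x0:x1].astype(int); g=im.max(2)
    dark=(g<95)&(im.max(2)-im.min(2)<25); 
    n,l,st,ce=cv2.connectedComponentsWithStats(dark.astype(np.uint8))
    i=1+st[1:,4].argmax(); print(nm,st[i],ce[i]+[x0,y0])
    r=cv2.minAreaRect(np.argwhere(l==i)[:,::-1].astype(np.float32)); print(r, cv2.boxPoints(r)+[x0,y0])
for nm,c,x0,y0,w,h in(("top",t,268,160,52,58),):
    print(cv2.resize(c["frame"],None,fx=1,fy=1)[y0:y0+h:1,x0:x0+w:2].mean(2).astype(int).tolist().__str__().replace("],","\n"))
E
```

```text
[-0.3174  0.8415  1.0028] [ 0.544  -0.1036  1.5711]
screwR (array([ 0.6713, -0.2972,  0.0995]), np.float64(0.0019607659305850107))
screwL (array([ 0.6684, -0.1898,  0.1015]), np.float64(0.005232297649108321))
highR (array([ 0.685 , -0.3071,  0.0994]), np.float64(0.0038185900570154503))
highL (array([ 0.6843, -0.1788,  0.1043]), np.float64(0.01303135110095247))
pegtop (array([ 0.5526, -0.2103,  0.1307]), np.float64(0.01993200036935771))
Lbore (array([0.4506, 0.0023, 0.0422]), np.float64(0.0005410645600131107))
Larmend (array([ 0.3267, -0.0165,  0.042 ]), np.float64(0.001883518083742592))
Sbore (array([0.4457, 0.3255, 0.042 ]), np.float64(0.003836833613197467))
Send (array([0.3774, 0.293 , 0.0403]), np.float64(0.002729935139992364))
top [ 17   7  14  17 108] [223.7963 238.3241]
((23.64706039428711, 15.588235855102539), (16.00735092163086, 11.64171028137207), 75.96376037597656) [[216.0588 234.2353]
 [227.3529 231.4118]
 [231.2353 246.9412]
 [219.9412 249.7647]]
scene [  8  11  16  13 118] [279.4153 247.2542]
((14.903846740722656, 17.480770111083984), (16.081523895263672, 10.394155502319
[... 6422 characters left out ...]
, 49, 62, 63, 62, 60, 60, 61, 60, 61, 61, 60, 60, 61, 78, 98, 98
 [99, 99, 98, 97, 98, 97, 86, 63, 54, 48, 53, 62, 63, 63, 64, 64, 63, 63, 63, 62, 62, 62, 62, 82, 99, 98
 [97, 98, 96, 97, 97, 98, 89, 74, 69, 62, 59, 61, 69, 74, 73, 74, 74, 73, 73, 73, 72, 66, 69, 90, 98, 98
 [98, 96, 96, 95, 98, 98, 96, 89, 87, 79, 61, 63, 79, 89, 88, 90, 89, 89, 89, 89, 86, 77, 80, 96, 98, 97
 [94, 97, 97, 96, 97, 97, 99, 97, 97, 89, 65, 63, 80, 97, 96, 96, 98, 98, 96, 96, 95, 90, 93, 98, 98, 97
 [97, 98, 97, 97, 98, 98, 99, 99, 98, 95, 70, 61, 77, 98, 97, 97, 98, 100, 98, 98, 98, 96, 98, 98, 97, 98
 [100, 100, 98, 98, 98, 99, 98, 99, 98, 97, 77, 62, 75, 97, 99, 98, 98, 100, 99, 98, 97, 97, 98, 98, 97, 97]]
```

```bash
cat >> h.py <<'E'
c30,s30=np.cos(np.pi/6),.5
def blk(p,X): # block frame -> world
    X=np.atleast_2d(X);c,s=np.cos(p[2]),np.sin(p[2]); return X@np.array([[c,-s,0],[s,c,0],[0,0,1]]).T+[p[0],p[1],0]
def spn(p,X): # spindle frame -> world
    X=np.atleast_2d(X)/1000; return blk(p,X@np.array([[c30,0,s30],[0,1,0],[-s30,0,c30]])+[0,0,.072])
E
python3 - <<'E'
from h import *
from scipy.optimize import least_squares
s,t=load("scene0"),load("top0"); np.set_printoptions(precision=4,suppress=True)
def T(x,y): return ((x+.5)/4.4-.5+255,(y+.5)/4.4-.5+105)
def S(x,y): return ((x+.5)/4.4-.5-80+230,(y+.5)/4.4-.5+160)
# face corners + peg top
F=[(66,-64,0),(66,64,0),(-38,33,95)]
pt=[T(258,278),T(85,275),T(128,443)]; ps=[S(617,38),S(528,88),S(664,100)]
res=lambda p:np.r_[(proj(t,spn(p,F))-pt).ravel(),(proj(s,spn(p,F))-ps).ravel()]
r=least_squares(res,[.627,-.243,0],loss="soft_l1"); print(r.x,res(r.x).round(1))
p=r.x
def L(im,c,pts,col,k,o): 
    q=((proj(c,pts)-o+.5)*k-.5).round().astype(int); cv2.polylines(im,[q.reshape(-1,1,2)],False,col,1)
ims=[]
for c,o in((t,(262,155)),(s,(265,160))):
    k=7;im=cv2.resize(c["frame"][o[1]:o[1]+75,o[0]:o[0]+57,::-1],None,fx=k,fy=k,interpolation=cv2.INTER_CUBIC)
    L(im,c,spn(p,[(66,-64,0),(66,64,0),(-66,64,0),(-66,-64,0),(66,-64,0)]),(0,0,255),k,o)
    L(im,c,blk(p,np.array([(77.5,75,10),(-77.5,75,10),(-77.5,-75,10),(77.5,-75,10),(77.5,75,10)])/1000),(0,255,0),k,o)
    L(im,c,spn(p,[(9,9,0),(9,-9,0),(-9,-9,0),(-9,9,0),(9,9,0)]),(255,0,255),k,o)
    L(im,c,spn(p,[(0,0,0),(0,0,42)]),(255,0,255),k,o)
    L(im,c,spn(p,[(5.8,5.8,42),(5.8,-5.8,42),(-5.8,-5.8,42),(-5.8,5.8,42),(5.8,5.8,42)]),(255,255,0),k,o)
    L(im,c,spn(p,[(-31,-47,57),(-31,71,57),(-45,71,57),(-45,-47,57)]),(0,255,255),k,o)
    L(im,c,spn(p,[(-38,33,57),(-38,33,95)]),(0,128,255),k,o)
    ims.append(im)
cv2.imwrite("pics/ov.png",np.hstack(ims))
E
```

```text
[ 0.6291 -0.2399 -0.0216] [ 0.   0.3  0.8  0.4  0.6  3.8 -0.7 -1.  -2.5 -0.3 -1.9  0.3]
```

View pics/ov.png

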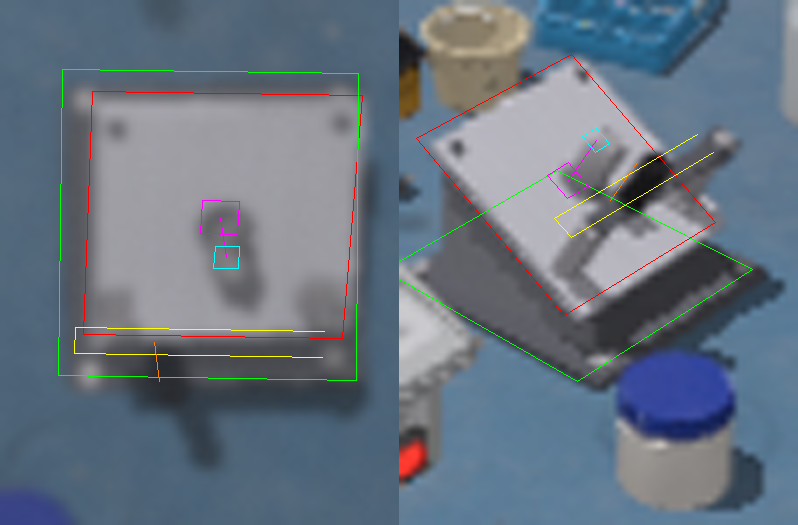

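Scene crop: the latch bar runs from the post at (728,140) to the far end at (570,270), a steeper line than the shut model, so the latch starts partly open. The face corners are about 1 px off my picks, so I'll refine them with a face mask.

```bash
python3 - <<'E'
from h import *
from scipy.optimize import least_squares
s,t=load("scene0"),load("top0"); np.set_printoptions(precision=4,suppress=True)
K=8; Q={}
for n,c,(x0,y0,x1,y1),th in(("t",t,(262,160,325,222),126),("s",s,(258,160,345,225),135)):
    im=cv2.resize(c["frame"][y0:y1,x0:x1],None,fx=K,fy=K,interpolation=cv2.INTER_CUBIC).astype(int)
    m=((im.min(2)>th-12)&(im.max(2)-im.min(2)<28)).astype(np.uint8)
    m=cv2.morphologyEx(m,cv2.MORPH_OPEN,np.ones((13,13)))
    nn,l,st,ce=cv2.connectedComponentsWithStats(m); cy,cx=(190-y0,293-x0) if n=="t" else (180-y0,285-x0)
    i=l[cy*K,cx*K] or 1+st[1:,4].argmax(); h=cv2.convexHull(np.argwhere(l==i)[:,::-1].astype(np.int32))
    q=cv2.approxPolyN(h,4,ensure_convex=True).reshape(-1,2); Q[n]=(q+.5)/K-.5+[x0,y0]; print(n,st[i],Q[n])
    mk=((im.max(2)<62)).astype(np.uint8); nn,l,st,ce=cv2.connectedComponentsWithStats(mk)
    for i in range(1,nn):
        if st[i,4]>300: print("dark",(st[i,:4]/K).round(1)+[x0,y0,0,0],st[i,4]/K/K,(ce[i]+.5)/K-.5+[x0,y0])
E
```

```text
t [   86    62   332   290 77911] [[311.9375 202.3125]
 [274.8125 203.4375]
 [272.1875 167.3125]
 [314.0625 167.4375]]
dark [281.9 205.1   7.5   8. ] 41.203125 [285.2732 208.6805]
s [   96    73   258   288 31534] [[290.9375 206.5625]
 [267.3125 179.1875]
 [290.5625 167.5625]
 [302.1875 179.9375]]
dark [258.  160.   10.6  12.2] 83.234375 [261.4802 166.2047]
dark [296.4 182.1   7.5   8.5] 33.765625 [299.6127 185.8672]
dark [258.  183.    5.6   5. ] 15.53125 [259.8325 184.5983]
dark [258.  186.4   7.8   3.5] 7.3125 [261.2465 187.7155]
dark [292.5 195.1  24.8  15.5] 129.1875 [302.8707 202.393 ]
```

```bash
python3 - <<'E'
from h import *
from scipy.optimize import least_squares
s,t=load("scene0"),load("top0"); np.set_printoptions(precision=4,suppress=True)
ps=[(290.94,206.56),(267.3,179.2),(290.56,167.56)]
def res(p,w=(1,1)):
    a=(proj(s,spn(p,[(-66,64,0),(66,64,0),(66,-64,0)]))-ps).ravel()
    e=proj(t,spn(p,[(0,64,0),(0,-64,0),(66,-10,0),(-66,10,0)]))
    b=np.array([e[0,0]-275.0,e[1,0]-312.7,e[2,1]-168.6,e[3,1]-202.7])
    return np.r_[a*w[0],b*w[1]]
for w in((1,1),(1,.01),(.01,1)):
    r=least_squares(res,[.627,-.243,0],args=(w,)); print(w,r.x,res(r.x).round(1))
p=least_squares(res,[.627,-.243,0]).x
# screws triangulated check & latch angle from peg (centre z 76) 
for n,c,d in(("t",t,(285.3,208.7)),("s",s,(299.6,185.9))):
    for th in np.arange(0,.6,.1):
        X=spn(p,[[-38-80*np.sin(th),-47+80*np.cos(th),z] for z in(60,76,95)]); print(n,round(th,1),(proj(c,X)-d).round(1).tolist())
print(tri(t,(285.3,208.7),s,(299.6,185.9)))
E
```

```text
(1, 1) [ 0.6254 -0.2426  0.0003] [-1.1 -2.   0.9  0.4 -0.8 -0.2 -0.1 -0.1  0.3  1. ]
(1, 0.01) [ 0.6209 -0.2396 -0.0068] [-0.9 -1.2  1.2  1.  -0.3  0.4 -1.  -0.9  1.7  2.3]
(0.01, 1) [ 0.6276 -0.2429 -0.0924] [-3.5 -2.3  0.5 -0.9  0.8 -0.4  0.  -0.  -0.   0. ]
t 0.0 [[-0.4, -3.6], [-0.0, -1.2], [0.4, 1.7]]
t 0.1 [[-0.3, -1.5], [0.0, 0.9], [0.4, 3.8]]
t 0.2 [[-0.0, 0.6], [0.3, 3.0], [0.7, 6.0]]
t 0.3 [[0.5, 2.6], [0.9, 5.0], [1.3, 8.0]]
t 0.4 [[1.3, 4.6], [1.6, 7.0], [2.0, 10.0]]
t 0.5 [[2.3, 6.4], [2.6, 8.9], [3.0, 11.9]]
s 0.0 [[-3.1, 1.7], [-1.4, -0.5], [0.7, -3.3]]
s 0.1 [[-1.6, 3.2], [0.1, 1.0], [2.1, -1.8]]
s 0.2 [[-0.1, 4.7], [1.6, 2.4], [3.7, -0.3]]
s 0.3 [[1.6, 5.9], [3.3, 3.7], [5.4, 1.0]]
s 0.4 [[3.3, 7.1], [5.1, 4.9], [7.2, 2.2]]
s 0.5 [[5.2, 8.1], [6.9, 5.9], [9.0, 3.2]]
(array([ 0.5498, -0.2105,  0.118 ]), np.float64(0.0021877925291526007))
```

Block: x 0.6255, y −0.2428, yaw ~0, spindle upright plane matches. The peg's centre is (0.550,−0.2105,0.118), against a model height of 0.117 (good). Long hub bore is at (0.4506,0.0023), height 42 mm, arm length 125 mm (good). Next, turn the tool and go above the peg.

Emit:
apply_moves(
  delta_pos=[
    [0,0,0],
    [0,0,0],
    [3.68,-3.6,0],
    [3.68,-3.6,0],
    [3.68,-3.6,0],
    [3.68,-3.6,0],
    [3.68,-3.6,0],
    [3.68,-3.6,0],
  ],
  twist=[0.155,0.154,0,0,0,0,0,0],
  gripper=7,
)

```text
t: 1.1
tool_pos: [0.404, -0.3542, 0.2433]
orientation: [-3.141, 0.0, 0.001]
force: [1.0, -0.1, -0.6]
opening: 0.0698
gripper_force: 0.0
```

Emit:
apply_moves(
  delta_pos=[
    [3.68,-3.6,0],
    [3.68,-3.6,0],
    [3.68,-3.6,0],
    [3.68,-3.6,0],
    [0,0,3],
    [0,0,0],
    [0,0,0],
  ],
  twist=[0,0,0,0,0,0,0],
)

```text
t: 1.98
tool_pos: [0.5501, -0.2121, 0.214]
orientation: [-3.142, 0.001, 0.001]
force: [-0.8, 0.2, -0.0]
opening: 0.0702
gripper_force: 0.0
```

Emit:
apply_moves(
  delta_pos=[
    [0,-0.1,3],
    [0,0,2.5],
    [0,0,2.2],
    [0,0,0],
  ],
  twist=[0,0,0,0],
)

```text
t: 2.48
tool_pos: [0.5493, -0.211, 0.1359]
orientation: [-3.141, 0.002, 0.003]
force: [0.1, -0.7, 0.9]
opening: 0.07
gripper_force: 0.0
```

Emit:
apply_moves(
  delta_pos=[
    [0,0,0],
    [0,0,0],
    [0,0,0],
    [0,0,0],
    [0,0,0],
  ],
  twist=[0,0,0,0,0],
  gripper=0.5,
  squeeze=15,
)

```text
t: 3.1
tool_pos: [0.5505, -0.2107, 0.1367]
orientation: [3.142, -0.0, 0.0]
force: [-0.3, -0.3, -0.6]
opening: 0.0248
gripper_force: 0.0
```

Emit:
apply_moves(
  delta_pos=[
    [0,0,0],
    [0,0,0],
  ],
  twist=[0,0],
)

```text
t: 3.35
tool_pos: [0.5504, -0.2102, 0.1366]
orientation: [-3.141, -0.0, 0.0]
force: [-0.6, 3.1, 1.3]
opening: 0.0175
gripper_force: 15.0
```

```bash
python3 - <<'E'
from plant import robot
st=robot.read_state();print(st["t"],st["opening"],st["gripper_force"],st["force"])
import numpy as np
# path increments, world cm
th=np.linspace(.04,1.68,13); P=8*np.c_[-np.sin(th)*.866,np.cos(th),-np.sin(th)*.5]
print((np.diff(P,axis=0)*[1,-1,-1]).round(2).tolist())
E
```

```text
3.35 0.01747993118414551 15.001878440380096 [-0.58050777  3.1419993   1.34370844]
[[-0.94, 0.12, 0.54], [-0.92, 0.26, 0.53], [-0.88, 0.41, 0.51], [-0.82, 0.54, 0.47], [-0.75, 0.67, 0.43], [-0.66, 0.78, 0.38], [-0.57, 0.87, 0.33], [-0.46, 0.96, 0.26], [-0.34, 1.02, 0.2], [-0.22, 1.06, 0.13], [-0.09, 1.09, 0.05], [0.04, 1.09, -0.02]]
```

Gripped the peg (17.5 mm). Swinging it open.

Emit:
apply_moves(
  delta_pos=[
    [-0.94,0.12,0.54],
    [-0.92,0.26,0.53],
    [-0.88,0.41,0.51],
    [-0.82,0.54,0.47],
    [-0.75,0.67,0.43],
    [-0.66,0.78,0.38],
    [0,0,0],
  ],
  twist=[0,0,0,0,0,0,0],
)

```text
t: 4.22
tool_pos: [0.4957, -0.2354, 0.1043]
orientation: [-3.134, 0.0, 0.018]
force: [-14.1, 10.3, -1.5]
opening: 0.0175
gripper_force: 15.0
```

Emit:
apply_moves(
  delta_pos=[
    [-0.57,0.87,0.33],
    [-0.46,0.96,0.26],
    [-0.34,1.02,0.2],
    [-0.22,1.06,0.13],
    [-0.09,1.09,0.05],
    [0,0.8,0],
    [0,0,0],
    [0,0,0],
  ],
  twist=[0,0,0,0,0,0,0,0],
)

```text
t: 5.22
tool_pos: [0.4826, -0.2962, 0.0967]
orientation: [-3.141, 0.001, 0.004]
force: [-2.8, -2.1, -20.0]
opening: 0.0176
gripper_force: 15.0
```

Emit:
apply_moves(
  delta_pos=[
    [0,0,0],
    [0,0,0],
    [0,0,-4],
    [0,0,-5],
    [-0.4,-4,-1],
    [-0.4,-4,0],
    [-0.4,-5,0],
    [-0.5,-5,0],
  ],
  twist=[0,0,0,0,0,0,0,0],
  gripper=7,
)

```text
t: 6.22
tool_pos: [0.4681, -0.1153, 0.2007]
orientation: [3.14, -0.001, 0.007]
force: [0.6, -0.2, 0.1]
opening: 0.0698
gripper_force: 0.0
```

Emit:
apply_moves(
  delta_pos=[
    [-0.5,-5,0],
    [-0.5,-5,0],
    [-0.4,-1.8,0],
    [0,0,0],
    [0,0,0],
    [0,0,0],
  ],
  twist=[0,0,0,-0.15,0,0],
)

```text
t: 6.98
tool_pos: [0.4536, 0.0014, 0.1994]
orientation: [3.133, 0.23, 0.003]
force: [0.1, 1.1, 0.1]
opening: 0.0701
gripper_force: 0.0
```

```bash
python3 - <<'E'
from plant import robot
import cv2,pickle,numpy as np
from h import *
st=robot.read_state();print(st["t"],st["tool_pos"],st["orientation"])
for n in("scene","top"):
    c=robot.read_camera(n); pickle.dump(c,open(f"{n}1.pkl","wb"))
s,t=load("scene1"),load("top1")
a=cv2.resize(s["frame"][150:250,255:355,::-1],None,fx=4,fy=4,interpolation=cv2.INTER_CUBIC)
b=cv2.resize(t["frame"][160:260,205:305,::-1],None,fx=4,fy=4,interpolation=cv2.INTER_CUBIC)
cv2.imwrite("pics/c3.png",np.hstack([a,b]))
E
```

```text
6.975 [0.45364657 0.00136237 0.19942287] [3.13281648 0.22990783 0.0033236 ]
```

View pics/c3.png

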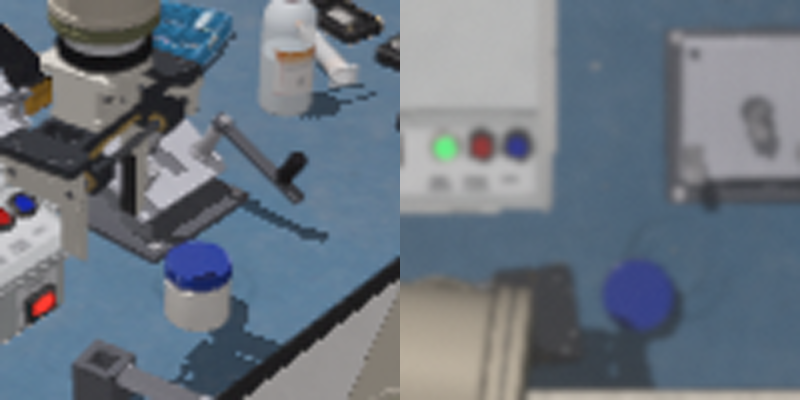

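The scene crop shows the latch swung down the slope with its peg at (290,170). The hub is under the tool. Descending to grip it.

Emit:
apply_moves(
  delta_pos=[
    [-0.3,-0.1,4],
    [0,0,4],
    [0,0,4],
    [0,0,2.5],
    [0,0,1.8],
    [0,0,0],
    [0,0,0],
  ],
  twist=[0,0,0,0,0,0,0],
)

```text
t: 7.95
tool_pos: [0.4505, 0.0018, 0.0362]
orientation: [3.133, 0.234, 0.001]
force: [-0.1, -0.2, 0.3]
opening: 0.07
gripper_force: 0.0
```

Emit:
apply_moves(
  delta_pos=[
    [0,0,0],
    [0,0,0],
    [0,0,0],
    [0,0,0],
    [0,0,0],
    [0,0,0],
  ],
  twist=[0,0,0,0,0,0],
  gripper=2,
  squeeze=12,
)

```text
t: 8.7
tool_pos: [0.4502, 0.0023, 0.0357]
orientation: [-3.132, -0.235, -0.001]
force: [-1.0, 3.2, 5.4]
opening: 0.04
gripper_force: 12.0
```

Emit:
apply_moves(
  delta_pos=[
    [0,0,-1.5],
    [0,0,-3.5],
    [0,0,-5],
    [0,0,-5],
    [0,0,-3],
    [0,0,0],
    [0,0,0],
  ],
  twist=[0,0,0,0,0,0.15,0],
)

```text
t: 9.57
tool_pos: [0.4496, 0.0018, 0.2157]
orientation: [3.141, 0.0, -0.0]
force: [-0.3, 0.7, -4.0]
opening: 0.0398
gripper_force: 12.0
```

```bash
python3 - <<'E'
from plant import robot
import cv2,pickle,numpy as np
from h import *
st=robot.read_state();print(st["t"],st["tool_pos"],st["orientation"],st["force"])
c=robot.read_camera("scene"); pickle.dump(c,open("scene2.pkl","wb")); s=load("scene2")
u,v=proj(s,st["tool_pos"]).astype(int); print(u,v)
x0,y0=u-60,v-50
cv2.imwrite("pics/c4.png",cv2.resize(s["frame"][y0:y0+100,x0:x0+130,::-1],None,fx=5,fy=5,interpolation=cv2.INTER_CUBIC)); print(x0,y0)
E
```

```text
9.575 [0.44956616 0.00184468 0.21570392] [ 3.14115894e+00  4.96758449e-04 -4.22734572e-05] [-0.32092286  0.73123888 -3.96745724]
281 198
221 148
```

View pics/c4.png

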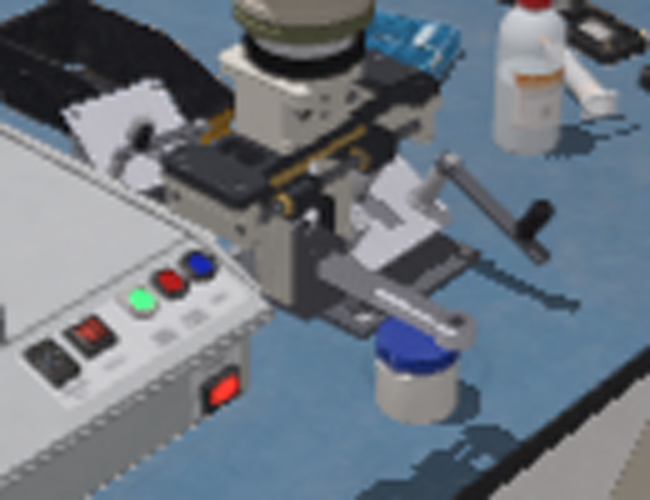

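```bash
python3 - <<'E'
from h import *
s=load("scene2"); P=np.array([.4496,.0018,.2097])
for a in range(-10,50,5):
    r=np.radians(a); x,z=.125,.012
    print(a,proj(s,P+[-(x*np.cos(r)+z*np.sin(r)),0,-x*np.sin(r)+z*np.cos(r)]).round(1))
E
```

```text
-10 [310.6 206.3]
-5 [311.1 209.5]
0 [311.3 212.5]
5 [311.3 215.5]
10 [311.1 218.3]
15 [310.6 220.9]
20 [309.9 223.3]
25 [309.  225.5]
30 [307.8 227.5]
35 [306.5 229.3]
40 [305.  230.8]
45 [303.3 232. ]
```

Arm end at scene(313,213.6) means the handle hangs level (about 2°). The tool can't tilt, so I'll press the hub's rear edge on the free upper-left part of the sloping face to roll the handle 30° in the pads. After that I'll fit it.

Emit:
apply_moves(
  delta_pos=[
    [3.41,3.61,0],
    [3.41,3.61,0],
    [3.41,3.61,0],
    [3.41,3.61,0],
    [3.41,3.61,0],
    [3.4,3.62,0],
    [0,0,3],
    [0,0,0],
  ],
  twist=[0,0,0,0,0,0,0,0],
)

```text
t: 10.62
tool_pos: [0.6517, -0.2141, 0.18]
orientation: [-3.138, -0.003, 0.014]
force: [0.5, -0.2, -4.8]
opening: 0.0399
gripper_force: 12.0
```

Emit:
apply_moves(
  delta_pos=[
    [0,0,2.5],
    [0,0,1.5],
    [0,0,0],
    [0,0,0],
  ],
  twist=[0,0,0,0],
  squeeze=8,
)

```text
t: 11.12
tool_pos: [0.6547, -0.2146, 0.1466]
orientation: [3.141, 0.001, 0.002]
force: [-0.2, 0.2, -3.6]
opening: 0.0399
gripper_force: 8.0
```

Emit:
apply_moves(
  delta_pos=[
    [0,0,0.6],
    [0,0,0.4],
    [-0.1,0,0.2],
    [0,0,0],
  ],
  twist=[0,0,0,0],
)

```text
t: 11.62
tool_pos: [0.6533, -0.2149, 0.1338]
orientation: [3.141, -0.001, 0.0]
force: [-3.9, 0.4, 2.3]
opening: 0.04
gripper_force: 8.0
```

Emit:
apply_moves(
  delta_pos=[
    [-0.25,0,0.2],
    [-0.3,0,0.3],
    [-0.3,0,0.3],
    [0,0,0],
  ],
  twist=[0,0,0,0],
)

```text
t: 12.12
tool_pos: [0.644, -0.2144, 0.1243]
orientation: [-3.141, 0.0, 0.003]
force: [-0.3, -0.6, -3.8]
opening: 0.0399
gripper_force: 8.0
```

Emit:
apply_moves(
  delta_pos=[
    [-0.2,0,0.2],
    [0,0,0.2],
    [0,0,0.2],
    [0,0,0],
  ],
  twist=[0,0,0,0],
)

```text
t: 12.62
tool_pos: [0.6439, -0.2146, 0.1215]
orientation: [3.141, 0.0, 0.004]
force: [-1.9, 1.8, 8.1]
opening: 0.0398
gripper_force: 8.0
```

```bash
cat >> h.py <<'E'
def snap(name):
    from plant import robot
    c=robot.read_camera("scene"); pickle.dump(c,open(name+".pkl","wb")); return robot.read_state(),load(name)
E
python3 - <<'E'
from h import *
st,s=snap("scene3"); P=st["tool_pos"]+[0,0,-.006]; print(P,st["force"])
for a in range(-5,46,5):
    r=np.radians(a); x,z=.125,.012
    print(a,proj(s,P+[-(x*np.cos(r)+z*np.sin(r)),0,-x*np.sin(r)+z*np.cos(r)]).round(1))
cv2.imwrite("pics/c5.png",cv2.resize(s["frame"][150:230,250:350,::-1],None,fx=6,fy=6,interpolation=cv2.INTER_CUBIC))
E
```

```text
[ 0.64391801 -0.21455552  0.11547292] [-2.17994475  2.39100893  7.96083388]
-5 [306.2 183.8]
0 [306.4 186.4]
5 [306.4 188.9]
10 [306.2 191.3]
15 [305.9 193.5]
20 [305.3 195.6]
25 [304.6 197.6]
30 [303.7 199.4]
35 [302.6 200.9]
40 [301.4 202.3]
45 [300.  203.5]
```

View pics/c5.png

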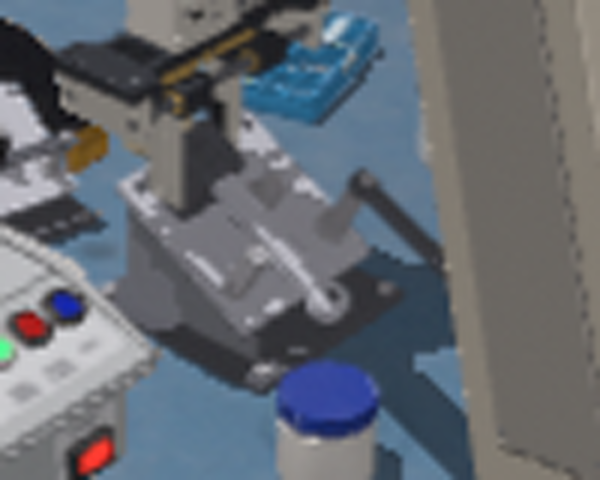

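The tilt reads ~30° (arm end at scene(304.5,199.5)), so the hub is flush on the face. Now lifting along the normal and moving over the spindle axis.

Emit:
apply_moves(
  delta_pos=[
    [0,0,0],
    [-0.5,0,-0.87],
    [-0.9,0,-1.55],
    [-1.0,0,-1.73],
    [-0.9,0,-1.55],
    [0,0,0],
  ],
  twist=[0,0,0,0,0,0],
  squeeze=18,
)

```text
t: 13.42
tool_pos: [0.6103, -0.2153, 0.1789]
orientation: [3.14, -0.001, 0.005]
force: [-0.1, 0.2, -3.8]
opening: 0.0399
gripper_force: 18.0
```

Emit:
apply_moves(
  delta_pos=[
    [-1.1,0.94,0.64],
    [-1.1,0.94,0.64],
    [-1.1,0.94,0.64],
    [0,0,0],
    [0,0,0],
  ],
  twist=[0,0,0,0,0],
)

```text
t: 14.05
tool_pos: [0.5769, -0.243, 0.1572]
orientation: [-3.141, 0.001, -0.0]
force: [0.4, 0.4, -3.7]
opening: 0.04
gripper_force: 18.0
```

```bash
cat >> h.py <<'E'
B=(.6255,-.2428,0.)
def tosp(P): # world -> spindle frame mm
    d=np.asarray(P)-[B[0],B[1],.072]; return 1000*np.array([c30*d[0]+s30*d[2],d[1],-s30*d[0]+c30*d[2]])
E
python3 - <<'E'
from h import *
st,s=snap("scene4"); from plant import robot
c=robot.read_camera("top"); pickle.dump(c,open("top4.pkl","wb"))
P=st["tool_pos"]+[0,0,-.006]; print(P,st["force"],tosp(P))
for a in range(15,46,5):
    r=np.radians(a); x,z=.125,.012
    print(a,proj(s,P+[-(x*np.cos(r)+z*np.sin(r)),0,-x*np.sin(r)+z*np.cos(r)]).round(1))
cv2.imwrite("pics/c6.png",cv2.resize(s["frame"][140:220,240:340,::-1],None,fx=7,fy=7,interpolation=cv2.INTER_CUBIC))
E
```

```text
[ 0.57717975 -0.24283301  0.15143496] [ 0.31021011  0.24164732 -4.05798031] [-2.12908220e+00 -3.30140857e-02  9.29528161e+01]
15 [325.1 189.1]
20 [324.5 191.3]
25 [323.6 193.3]
30 [322.6 195.1]
35 [321.4 196.8]
40 [320.1 198.2]
45 [318.6 199.5]
```

View pics/c6.png

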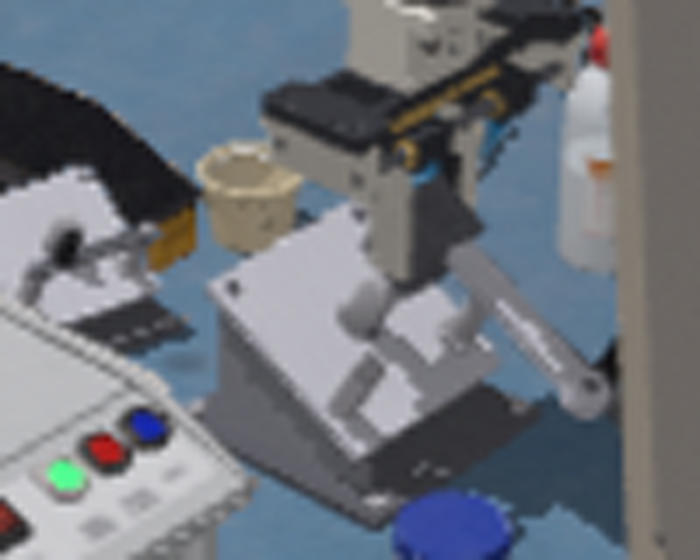

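```bash
python3 - <<'E'
from h import *
s=load("scene4"); np.set_printoptions(suppress=True)
f=lambda X:((proj(s,spn(B,X))-[240,140]+.5)*7-.5).round(0).tolist()
print("foot",f([(9,9,0),(9,-9,0),(-9,-9,0),(-9,9,0)])); print("z35",f([(9,9,35),(9,-9,35),(-9,-9,35),(-9,9,35)]))
print("tip",f([(0,0,42)]), "corner L,T,Bot,R",f([(66,64,0),(66,-64,0),(-66,64,0),(-66,-64,0)]),"screw",f([(56,54,0)]))
print("post/rest top",f([(-38,-47,47),(-38,54,47),(-38,54,0)]))
g=s["frame"][175:192,285:302].mean(2).astype(int); print(g)
E
```

```text
foot [[331.0, 315.0], [352.0, 303.0], [372.0, 326.0], [351.0, 339.0]]
z35 [[355.0, 281.0], [376.0, 269.0], [397.0, 292.0], [376.0, 305.0]]
tip [[381.0, 280.0]] corner L,T,Bot,R [[201.0, 280.0], [351.0, 194.0], [352.0, 455.0], [499.0, 360.0]] screw [[224.0, 286.0]]
post/rest top [[482.0, 291.0], [364.0, 365.0], [331.0, 410.0]]
[[184 185 186 186 185 185 151 106 118 120 121 121 122  96  62  55  54]
 [186 185 185 186 186 185 185 142 133 124 121 122 122  85  57  54  54]
 [186 186 185 185 185 185 185 163 132 122 120 121 122  85  58  55  52]
 [186 186 185 185 186 186 186 184 162 136 121 122 122  85  58  54  52]
 [185 186 186 185 184 185 185 182 175 148 101 110 118  84  57  51  53]
 [186 186 186 186 185 184 170 153 154 159 123  71  68  57  51  62 100]
 [185 185 185 186 186 175 148 137 139 145 113  82  63  65  80 126 177]
 [184 185 185 184 184 156 135 132 128 131 107  99 111 130 177 184 184]
 [184 184 184 167 157 133 125 123 121 120 102 138 178 183 185 184 184]
 [185 184 183 140 120 118 116 115 114 101 120 176 183 184 183 184 184]
 [186 185 184 129 109 110 109 108 106  93 173 183 183 182 183 183 183]
 [185 185 185 156 112 102 102  99  89 104 169 182 183 183 182 183 183]
 [185 184 185 185 143 105 100  78  62  99 115 170 179 182 183 182 183]
 [184 185 184 185 184 151 129 103  93 115 119 118 118 170 182 182 182]
 [185 184 184 185 184 184 183 181 140 119 120 119 117 118 171 183 183]
 [185 185 184 184 184 184 181 138 151 132 121 119 119 118 119 171 183]
 [184 186 184 184 184 181 154 112 105 148 135 128 121 118 119 118 172]]
```

The offsets seen in the scene view (+0.8 px) apply equally to the known tool points, so the block pose holds. Correcting 3 mm up the slope, then advancing along the spindle.

Emit:
apply_moves(
  delta_pos=[
    [0.29,0,-0.17],
    [0.5,0,0.87],
    [0.5,0,0.87],
    [0.2,0,0.35],
    [0,0,0],
  ],
  twist=[0,0,0,0,0],
  squeeze=14,
)

```text
t: 14.78
tool_pos: [0.5915, -0.2426, 0.137]
orientation: [-3.141, 0.0, 0.002]
force: [0.3, 1.2, -3.9]
opening: 0.0402
gripper_force: 14.0
```

Emit:
apply_moves(
  delta_pos=[
    [0.15,0,0.26],
    [0.15,0,0.26],
    [0.15,0,0.26],
    [0,0,0],
  ],
  twist=[0,0,0,0],
)

```text
t: 15.28
tool_pos: [0.5958, -0.2427, 0.1293]
orientation: [-3.141, 0.0, 0.002]
force: [-2.3, -0.2, -6.5]
opening: 0.0399
gripper_force: 14.0
```

Emit:
apply_moves(
  delta_pos=[
    [0.2,0,0.35],
    [0.2,0,0.35],
    [0.2,0,0.35],
    [0,0,0],
  ],
  twist=[0,0,0,0],
)

```text
t: 15.78
tool_pos: [0.6019, -0.2427, 0.1188]
orientation: [-3.141, 0.0, 0.002]
force: [-3.2, -0.0, -8.4]
opening: 0.0399
gripper_force: 14.0
```

Emit:
apply_moves(
  delta_pos=[
    [0.2,0,0.35],
    [0.2,0,0.35],
    [0.1,0,0.17],
    [0,0,0],
  ],
  twist=[0,0,0,0],
)

```text
t: 16.27
tool_pos: [0.6067, -0.2428, 0.1104]
orientation: [-3.141, 0.0, 0.002]
force: [-4.0, -0.9, -6.9]
opening: 0.04
gripper_force: 14.0
```

Emit:
apply_moves(
  delta_pos=[
    [0.2,0,0.35],
    [0.2,0,0.35],
    [0,0,0],
  ],
  twist=[0,0,0],
)

```text
t: 16.65
tool_pos: [0.6108, -0.2427, 0.1033]
orientation: [-3.141, 0.0, 0.002]
force: [-4.2, -0.2, -8.7]
opening: 0.0399
gripper_force: 14.0
```

Emit:
apply_moves(
  delta_pos=[
    [0.1,0,0.17],
    [0.1,0,0.17],
    [0,0,0],
  ],
  twist=[0,0,0],
)

```text
t: 17.02
tool_pos: [0.6126, -0.2429, 0.102]
orientation: [-3.141, 0.0, 0.002]
force: [-13.1, 1.8, 5.4]
opening: 0.0397
gripper_force: 14.0
```

Contact at pivot z 28 mm, which equals the flush value: the handle is home. One more push, then release and look.

Emit:
apply_moves(
  delta_pos=[
    [0.05,0,0.1],
    [0,0,0],
    [0,0,0],
  ],
  twist=[0,0,0],
)

```text
t: 17.4
tool_pos: [0.6135, -0.2429, 0.1018]
orientation: [3.142, -0.0, -0.0]
force: [-13.9, 2.1, 8.2]
opening: 0.0401
gripper_force: 14.0
```

Emit:
apply_moves(
  delta_pos=[
    [0,0,0],
    [0,0,0],
    [0,0,-2],
    [0,0,-4],
    [-2,0,-5],
    [-4,3,0],
    [-4,3,0],
    [0,0,0],
  ],
  twist=[0,0,0,0,0,0,0,0],
  gripper=6,
)

```text
t: 18.4
tool_pos: [0.5121, -0.3052, 0.2119]
orientation: [3.139, -0.006, 0.003]
force: [0.1, 0.0, -0.4]
opening: 0.0602
gripper_force: 0.0
```

```bash
python3 - <<'E'
from h import *
st,s=snap("scene5"); from plant import robot
c=robot.read_camera("top"); pickle.dump(c,open("top5.pkl","wb")); print(st["t"],st["tool_pos"],st["opening"])
t=load("top5")
a=cv2.resize(s["frame"][145:225,255:335,::-1],None,fx=5,fy=5,interpolation=cv2.INTER_CUBIC)
b=cv2.resize(t["frame"][155:235,260:340,::-1],None,fx=5,fy=5,interpolation=cv2.INTER_CUBIC)
cv2.imwrite("pics/c7.png",np.hstack([a,b]))
f=lambda c,X,o:((proj(c,spn(B,X))-o+.5)*5-.5).round(0).tolist()
for z in(0,5): print(z,f(s,[(-125,0,42+z),(20,20,45+z),(20,-20,45+z),(-20,20,45+z)],(255,145)),f(t,[(-125,0,42+z),(20,20,45+z)],(260,155)))
E
```

```text
18.45 [ 0.51338848 -0.30415791  0.21164815] 0.06013340022387058
0 [[302.0, 294.0], [165.0, 164.0], [198.0, 144.0], [198.0, 202.0]] [[170.0, 350.0], [148.0, 164.0]]
5 [[305.0, 290.0], [167.0, 160.0], [201.0, 140.0], [201.0, 198.0]] [[170.0, 354.0], [148.0, 167.0]]
```

View pics/c7.png

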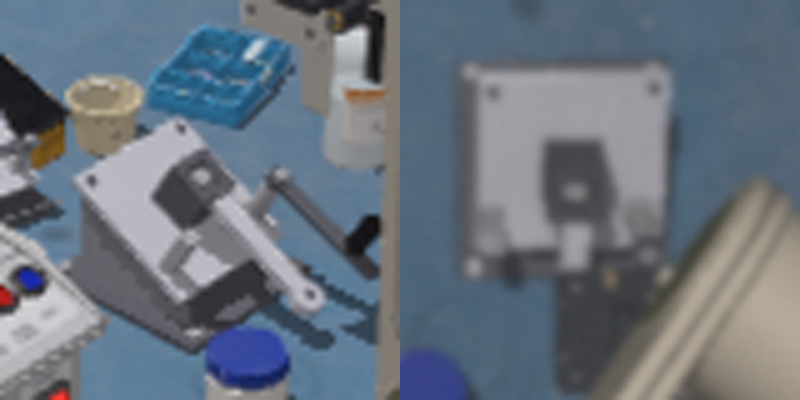

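Arm end at crop (308,297) matches home (about (307,298) with the known bias), and 5 mm proud would be about (311,294). Now back to the peg.

Emit:
apply_moves(
  delta_pos=[
    [-1.55,-0.4,0],
    [-1.55,-0.4,0],
    [0,0,4],
    [0,0,4],
    [0,0,2],
    [0,0,1.4],
    [0,0,0],
  ],
  twist=[0,0,0,0,0,0,0],
  gripper=4.5,
)

```text
t: 19.38
tool_pos: [0.4829, -0.2945, 0.0953]
orientation: [-3.141, -0.0, 0.001]
force: [-0.2, -0.8, 0.9]
opening: 0.0452
gripper_force: 0.0
```

Emit:
apply_moves(
  delta_pos=[
    [0,0,0],
    [0,0,0],
    [0,0,0],
    [0,0,0],
    [0,0,0],
  ],
  twist=[0,0,0,0,0],
  gripper=0.5,
  squeeze=15,
)

```text
t: 20.0
tool_pos: [0.4831, -0.2953, 0.0963]
orientation: [3.141, -0.0, 0.001]
force: [-1.0, -0.1, 5.0]
opening: 0.0174
gripper_force: 15.0
```

Emit:
apply_moves(
  delta_pos=[
    [0,-0.7,0],
    [0.09,-1.09,-0.05],
    [0.22,-1.06,-0.13],
    [0.34,-1.02,-0.2],
    [0.46,-0.96,-0.26],
    [0.57,-0.87,-0.33],
    [0,0,0],
  ],
  twist=[0,0,0,0,0,0,0],
)

```text
t: 20.88
tool_pos: [0.4996, -0.2363, 0.1049]
orientation: [-3.14, -0.002, 0.001]
force: [-4.0, 3.6, 0.7]
opening: 0.0174
gripper_force: 15.0
```

Emit:
apply_moves(
  delta_pos=[
    [0.66,-0.78,-0.38],
    [0.75,-0.67,-0.43],
    [0.82,-0.54,-0.47],
    [0.88,-0.41,-0.51],
    [0.92,-0.26,-0.53],
    [0.94,-0.12,-0.54],
    [0.2,0,-0.12],
    [0,0,0],
  ],
  twist=[0,0,0,0,0,0,0,0],
)

```text
t: 21.88
tool_pos: [0.5518, -0.2101, 0.1353]
orientation: [3.141, -0.0, 0.001]
force: [0.5, -4.4, -2.3]
opening: 0.0175
gripper_force: 15.0
```

Emit:
apply_moves(
  delta_pos=[
    [0.25,0,-0.15],
    [0.25,0,-0.15],
    [0,0,0],
  ],
  twist=[0,0,0],
)

```text
t: 22.25
tool_pos: [0.5544, -0.2101, 0.1367]
orientation: [-3.141, 0.001, 0.007]
force: [-6.0, -4.9, -5.0]
opening: 0.0175
gripper_force: 15.0
```

Emit:
apply_moves(
  delta_pos=[
    [0.25,0,-0.15],
    [0.1,0,-0.05],
    [0,0,0],
  ],
  twist=[0,0,0],
)

```text
t: 22.62
tool_pos: [0.5548, -0.2101, 0.1367]
orientation: [-3.14, 0.002, 0.018]
force: [-16.8, -5.8, -6.5]
opening: 0.0175
gripper_force: 15.0
```

Hard stop reached (force rises, no movement). Release, withdraw and check.

Emit:
apply_moves(
  delta_pos=[
    [0,0,0],
    [0,0,0],
    [0,0,0],
    [0,0,-2.5],
    [0,0,-4],
    [0,0,-4],
    [-4,3,0],
    [0,0,0],
  ],
  twist=[0,0,0,0,0,0,0,0],
  gripper=6,
)

```text
t: 23.62
tool_pos: [0.5187, -0.2415, 0.2463]
orientation: [3.14, -0.003, 0.002]
force: [-0.3, -0.3, -0.2]
opening: 0.0599
gripper_force: 0.0
```

Emit:
apply_moves(
  delta_pos=[
    [-4,4,0],
    [-4,4,0],
    [-3,4,0],
    [0,3,0],
    [0,0,0],
  ],
  twist=[0,0,0,0,0],
)

```text
t: 24.25
tool_pos: [0.4096, -0.3913, 0.2448]
orientation: [-3.141, 0.004, -0.0]
force: [-0.1, 1.1, -0.1]
opening: 0.0598
gripper_force: 0.0
```

```bash
python3 - <<'E'
from h import *
st,s=snap("scene6"); from plant import robot
print(st["t"],st["tool_pos"],st["force"])
c=robot.read_camera("top"); pickle.dump(c,open("top6.pkl","wb")); t=load("top6")
a=cv2.resize(s["frame"][145:225,255:335,::-1],None,fx=5,fy=5,interpolation=cv2.INTER_CUBIC)
b=cv2.resize(t["frame"][155:235,260:340,::-1],None,fx=5,fy=5,interpolation=cv2.INTER_CUBIC)
cv2.imwrite("pics/c8.png",np.hstack([a,b]))
for th in(0,.1,.2): print(th,((proj(s,spn(B,[(-38-80*np.sin(th),-47+80*np.cos(th),95),(-38-118*np.sin(th),-47+118*np.cos(th),57)]))-[255,145]+.5)*5-.5).round().tolist())
E
```

```text
24.3 [ 0.40992444 -0.39010308  0.2447368 ] [ 0.32706138  1.39923575 -0.6168538 ]
0 [[228.0, 190.0], [175.0, 238.0]]
0.1 [[236.0, 198.0], [186.0, 249.0]]
0.2 [[243.0, 205.0], [197.0, 259.0]]
```

View pics/c8.png

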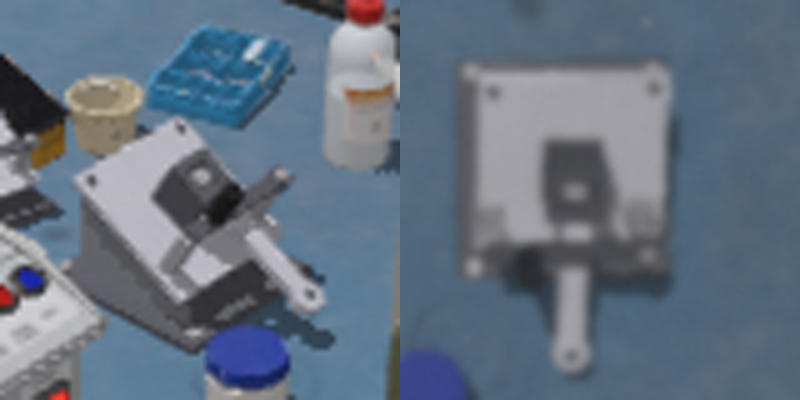

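The latch lies across the arm with the peg top at about (232,192), which fits angle 0. The handle is home and the robot is clear, so I'm handing in.

```bash
python3 -c "
from plant import robot; print(robot.close_job())"
```

```text
the job is handed in; nothing more can be done
None
```

The job is handed in at about 24 s: the long handle is home on the spindle with its arm down the slope, the latch is shut to its stop across the arm, and the gripper is clear; the short handle, jars and bottle were not touched as far as I could tell, and the hand-in gave no verdict.

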